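Free the pawl and lower the hold-down arm onto the plate

ROBOT

A 7-joint arm with a two-finger parallel gripper is mounted at the origin on the work surface. World frame = base frame: x ahead of the robot, y to its left, z up, the work surface at z = 0. Lengths are in m, angles in rad, forces in N, time in s.
With the tool pointing down it reaches from about 0.425 to 0.95 m from the base axis. Payload 4.7 kg.
Tool frame: the origin (TCP) lies on the centre line of the jaws, within the pads' length; the fingertips stand robot.nose_length ahead of it and the grasp point (between the pads) lies 8 mm behind it (robot.nose_length is the distance from the TCP to the fingertips, in m); z points along the fingers, y is the line along which they close (so a half turn about z gives the same grasp; the last joint's range is limited). The gripper opens to 85 mm and grips with 20 to 120 N. Pads are 22 mm wide; open, the fingers measure 114 mm over their backs; the gripper's body (76 mm by 85 mm) begins 54 mm behind the grasp point. The pads swing forward as they close: fully open they stand 13 mm farther back than shut.
Start: joints at [1.091, 0.469, -0.049, 1.532, 0.024, 1.141, -0.082], TCP at [0.294, -0.608, 0.242] pointing down, gripper open.
Joint ranges: [-2.59, 2.59], [-0.33, 1.99], [-1.39, 1.29], [0.1, 2.45], [-1.04, 4.18], [0.21, 1.99], [-2.66, 2.66]. Speed limits (rad/s): [2.57, 2.57, 3.14, 3.14, 3.14, 3.14, 3.14].

INTERFACE

Orientations are given as [roll, pitch, yaw] about the fixed x, y, z axes, in that order (R = Rz(yaw) Ry(pitch) Rx(roll)).
In Python, from plant import robot gives the robot as it stands. Calls block until the motion is done:
- robot.goto(position, orientation): joint-space move of the TCP to a pose.
- robot.move_straight(position, vel=0.15, attitude=None, contact_N=None): straight line of the TCP; attitude=None keeps the orientation; vel is the mean speed in m/s. With contact_N (N) it stops when the force on the tool has changed by that much, and returns True; else False.
- robot.move_joints(angles): joint-space move.
- robot.grip(opening, strength=None): opening from 0.0 (shut) to 1.0 (fully open); strength is the grip in N (None keeps the last); returns when the fingers have stopped.
- robot.sleep(seconds).
- robot.inverse_kinematics(position, orientation): joint angles nearest the present ones, or None.
- robot.sense(): the state.
- robot.grab_frame(name): name is "scene" or "top" or "wrist"; returns a dict with "image" (420x560x3 uint8, red, green, blue), "range_z" (420x560 float32, m along the optical axis (not along the pixel's ray), 0 where there is no reading), "fx", "fy", "cx", "cy" (pixels), "R" (3x3) and "t" (3): a world point X has camera coordinates R X + t. Camera axes: x right, y down, z forward; pixel columns grow to the right and rows downward; lengths in m; the calibration is good to about 2 mm. The wrist camera is an equidistant fisheye: a pixel r from the principal point sees the ray r / f radians off the axis. A picture is of the moment at which its call begins.
A pose or a line that the arm cannot do raises robot.IKError and nothing moves.
- robot.close_job(): hands the job in; it is judged then, once.
The state is a dict: "t": time; "joint_pos": joint angles; "joint_velocities": joint speeds; "effort": joint torques, N m; "tcp_pos": TCP position; "tcp_rot": TCP orientation; "wrist_force": force on the tool from outside, world axes, zero at the start; "torque": the same for the moment, N m; "opening": opening from 0.0 (shut) to 1.0 (fully open); "gripper_force": force on a finger pad.
Only numpy, scipy, OpenCV 4.12 (cv2) and the standard library are available. Lean on these libraries where they do the work, as an engineer would, in place of code of your own. Each camera call takes 0.05 s, during which the arm holds its last target. There are 200 camera calls.

TASK

Clamp the steel plate for cutting: press down the tail of the ratchet pawl on the hold-down stand so that its hook comes fully clear of the teeth, then push the raised arm down by its paddle, past the teeth, until it is fully home with its foot on the plate. Never force the arm against the pawl or raise it, grasp and lift nothing, and leave the plate and everything else on the bench where they are.

Things in the scene. Friction and masses are not known exactly. Their poses are not given: they have to be found in the camera images.
- stand: Grey steel hold-down stand bolted to the bench. Origin on the bench surface straight below the arm's hinge; its x axis runs level along the arm, from the hinge towards the arm's pressing paddle, z up. Stands 145 mm high; behind the hinge (-x) is a bolted foot 200 x 90 mm, in front of it four thin slats (20 mm high, 170 mm long) that carry the plate. Two pairs of cheeks (46 mm apart, 8 mm thick): at the hinge up to 110 mm, at the pawl's pivot (x = -75 mm) up to 145 mm.
- lever_hinge (a point): The hinge axis of the hold-down arm (axis along the stand's y), 90 mm above the bench, fixed to the stand.
- lever_pad (a point): Centre of the top face of the flat square steel paddle (50 x 50 x 10 mm) at the arm's free end, where the arm is pushed. 205 mm out from the hinge along the arm and 10 mm above the arm's line through the hinge; when the arm is fully down the face is level, 100 mm above the bench. Its frame turns with the arm: x outward along the arm, z out of the face.
- lever_foot (a point): Centre of the underside of the arm's round rubber foot (36 mm across), 140 mm out from the hinge and 64 mm below the arm's line.
- hold_arm (a joint): Angle of the hold-down arm in rad: 0 = level, fully down with its foot flat on the plate, positive = raised (about 0.7 to 0.9 at the start). Its hinge is stiff: the arm stays where it is left, and about 3 to 4 N on the paddle moves it down once the pawl is free. With the pawl in, a tooth stops it at about 0.68 (teeth pass the hook at 0.58 and 0.13).
- pawl_tail (a point): Centre of the top face of the pawl's square tail pad (46 x 46 x 8 mm), which is pressed down to free the pawl. At the start level, 158 mm above the bench, 128 mm behind the hinge (stand's -x) and 53 mm behind the pawl's pivot, which is 28 mm lower. Its frame turns with the pawl.
- pawl (a joint): Angle of the pawl, a dark steel rocker lying over the arm's toothed hub, in rad: 0 = its hook sits between the teeth (arm locked), 0.30 = tail pushed fully down to its stop (about 16 mm lower), hook clear above the teeth; the hook clears them from about 0.12. Stiff pivot: takes about 4 to 5 N on the tail pad and stays where it is left.
- plate: Loose flat steel plate 200 x 150 x 6 mm lying on the slats under the arm, top 26 mm above the bench, about 1.4 kg. Origin at the centre of its underside.
- tube_block: Loose offcut of steel tube, 60 x 44 x 40 mm, standing on the plate beside the arm. Origin under its centre.
- mug: Red mug 76 mm across, 85 mm high, standing on the bench. Origin under its centre.
- magnet: Square welding magnet 75 x 75 x 20 mm lying on the bench. Origin under its centre.
- angle_offcut: Offcut of steel angle 80 x 40 x 40 mm lying on the bench. Origin under its centre.
- hammer: Hammer lying on the bench on the far side of the stand, about 0.26 m long, head 82 mm wide. Origin under its middle.
- brush: Hand brush (200 mm long, 42 mm wide, 20 mm high) lying on the bench on the robot's side of the plate. Origin under its middle.
- bottle: Blue bottle 64 mm across, 160 mm high, standing on the bench beyond the paddle. Origin under its centre.
Mind the look-alikes: they are no part of the job. There is more than one size of the plate; the one meant has the size given above.

How it is judged:
By the outcome, as a careful person would: the job done as asked, in the order asked, and still so for the second after the job is handed in, with the robot touching nothing.
It also fails if it takes over 48 s, if anything falls off the work surface, if the arm or the gripper's body presses on something with over 40 N, if the wrist force passes 120 N, or if a joint passes its speed limit or range.

## Working session

There is one attempt and no reset: what is moved stays moved. The work goes in short steps, each a Python script; the robot and the scene stay as the last script left them, time stands still between calls to the robot, and variables do not carry over. Pictures are saved under pics/ and viewed, at most 10 in all, crops included, and the job is handed in when it is done.

```bash
mkdir -p pics
cat > h.py <<'E'
from plant import robot
import numpy as np, cv2
def grab(n,save):
    f=robot.grab_frame(n); cv2.imwrite(f'pics/{save}.png',f['image'][:,:,::-1]); np.savez(f'pics/{save}.npz',**f); return f
def px(f,u,v,w=1):
    d=f['range_z'][v-w:v+w+1,u-w:u+w+1]; d=np.median(d[d>0])
    c=np.array([(u-f['cx'])/f['fx']*d,(v-f['cy'])/f['fy']*d,d]); return np.asarray(f['R']).T@(c-f['t'])
E
python3 - <<'E'
from h import *
grab('scene','s0');grab('top','t0')
s=robot.sense();print(s['t'],s['tcp_pos'],s['tcp_rot'],robot.nose_length,s['wrist_force'])
E
```

```text
0.1 [ 0.29387117 -0.60712162  0.24139347] [-3.13989185e+00  8.41075979e-05  4.50801785e-01] 0.011 [ 0.44407346 -0.17176068  0.34644575]
```

View pics/s0.png

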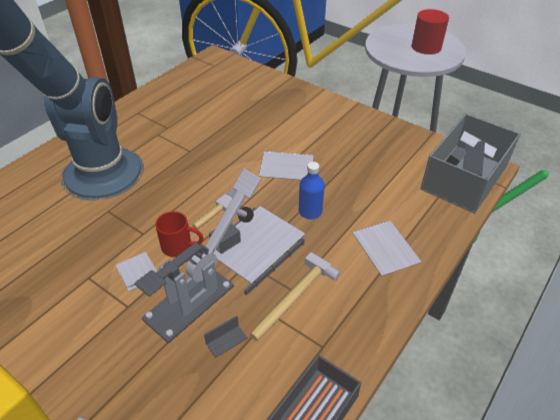

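View pics/t0.png

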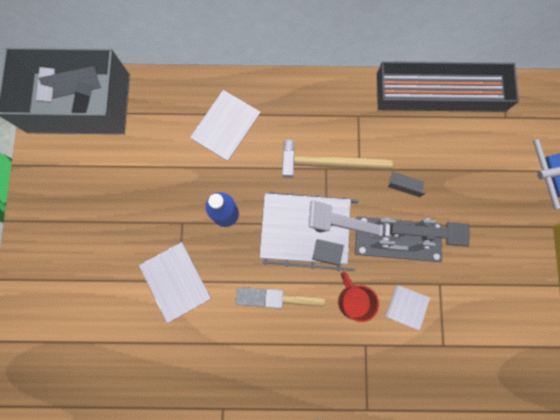

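The top view shows the pawl tail pad at about (458,234), the paddle at (320,216), and the plate at (305,230). Three other sheets at (225,125), (175,282) and (408,307) lie on the bench, so the one under the arm is the plate meant. Next I'll measure these and confirm in a crop.

Run:
```python
from h import *
f=np.load('pics/t0.npz')
for n,u,v in [('tail',458,234),('tailL',450,234),('tailR',466,234),('tailT',458,226),('tailB',458,242),('padL',312,216),('pad',320,216),('padR',328,219),('padT',321,206),('padB',319,226),('arm',360,224),('plate1',275,205),('plate2',275,250),('bolt1',363,251),('bolt2',438,256),('mug',357,303),('bench',250,350),('bottle',216,202),('block',328,250)]:
    print(n,px(f,u,v).round(4))
im=f['image'][180:330,240:490]; cv2.imwrite('pics/c0.png',cv2.resize(im,None,fx=3.2,fy=3.2,interpolation=cv2.INTER_CUBIC)[:,:,::-1])
```

```text
tail [ 0.501  -0.2561  0.1572]
tailL [ 0.5009 -0.2406  0.1563]
tailR [ 0.501  -0.2715  0.1582]
tailT [ 0.5169 -0.2568  0.158 ]
tailB [ 0.4851 -0.2551  0.1571]
padL [0.5195 0.0393 0.2455]
pad [0.5218 0.0239 0.2326]
padR [0.5185 0.008  0.2192]
padT [0.5402 0.022  0.233 ]
padB [0.5033 0.0259 0.2334]
arm [ 0.5189 -0.0622  0.1577]
plate1 [0.5807 0.1094 0.0255]
plate2 [0.4768 0.1081 0.0255]
bolt1 [ 0.4775 -0.0936  0.0149]
bolt2 [ 0.4678 -0.265   0.0154]
mug [ 0.3606 -0.079   0.0045]
bench [ 0.2556  0.1613 -0.0015]
bottle [0.56   0.2252 0.1598]
block [ 0.4747 -0.0081  0.0642]
```

View pics/c0.png

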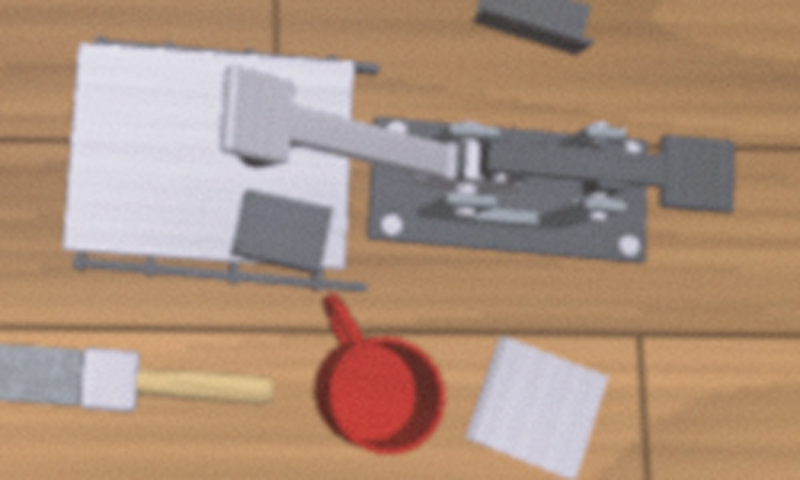

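Confirmed. The tail (crop 699,173) measures z 0.157, against 0.158 expected. The paddle (crop ~258,115) sits at an arm angle of about 0.72. Stand heading is about 1.506 rad. Now I'll press the tail.

```bash
cat >> h.py <<'E'
from scipy.spatial.transform import Rotation as Ro
YAW=1.506; D=np.array([np.cos(YAW),np.sin(YAW),0]); Z=np.array([0,0,1.])
TAIL=np.array([0.501,-0.2563,0.158]); H=np.array([0.5093,-0.127,0.09])
def tool(a,over=0.,r=0.205):
    "TCP pose with shut fingertips on the paddle at arm angle a, `over` m above the face"
    x=np.cos(a)*D+np.sin(a)*Z; n=-np.sin(a)*D+np.cos(a)*Z
    p=H+r*x+(0.010+over+robot.nose_length)*n
    y=-x; z=-n
    return p, Ro.from_matrix(np.c_[np.cross(y,z),y,z]).as_euler('xyz')
E
python3 - <<'E'
from h import *
for a in (.72,.4,.0): print(a,*tool(a,.05),robot.inverse_kinematics(*tool(a,.05)) )
robot.grip(0.0)
p=TAIL-0.004*D; o=[np.pi,0,YAW-np.pi/2]
robot.goto(p+Z*(robot.nose_length+.04),o)
s=robot.sense();print(s['t'],s['tcp_pos'],s['opening'],s['wrist_force'])
hit=robot.move_straight(p+Z*(robot.nose_length-.022),vel=.03,contact_N=15)
s=robot.sense();print(hit,s['t'],s['tcp_pos']-Z*robot.nose_length,s['wrist_force'])
robot.move_straight(p+Z*(robot.nose_length+.08),vel=.1)
grab('top','t1');grab('scene','s1')
f=np.load('pics/t1.npz')
for u,v in [(458,234),(452,234),(465,234)]: print(px(f,u,v))
g=np.load('pics/s1.npz')
im=g['image'][150:345,90:350]; cv2.imwrite('pics/c1.png',cv2.resize(im,None,fx=3,fy=3,interpolation=cv2.INTER_CUBIC)[:,:,::-1])
E
```

```text
0.72 [ 0.51624803 -0.01992132  0.27855206] [-2.42159265  0.         -0.06479633] [ 0.51896567  0.3110839  -0.23901872  1.86998812 -0.6700187   1.23547557
 -1.03594172]
0.4 [0.51973584 0.03383058 0.23522609] [-2.74159265  0.         -0.06479633] [ 0.35519329  0.26707646 -0.33386363  1.9210852  -0.37786057  0.98832993
 -1.38980339]
0.0 [0.52257395 0.0775698  0.161     ] [ 3.14159265  0.         -0.06479633] [ 0.17990689  0.36840648 -0.50434869  1.94458172  0.22701963  0.88387324
 -2.07666139]
2.3667 [ 0.50043114 -0.2616515   0.20914926] 0.0010454722461551277 [-0.04615501 -0.26803673  0.71979712]
True 4.1083 [ 0.5009176 -0.2648216  0.1419613] [-1.85014102  0.06567397  6.29455285]
[ 0.50308113 -0.26294431  0.14050838]
[ 0.50249789 -0.24937065  0.14413644]
[ 0.50385453 -0.27921819  0.13555105]
```

View pics/c1.png

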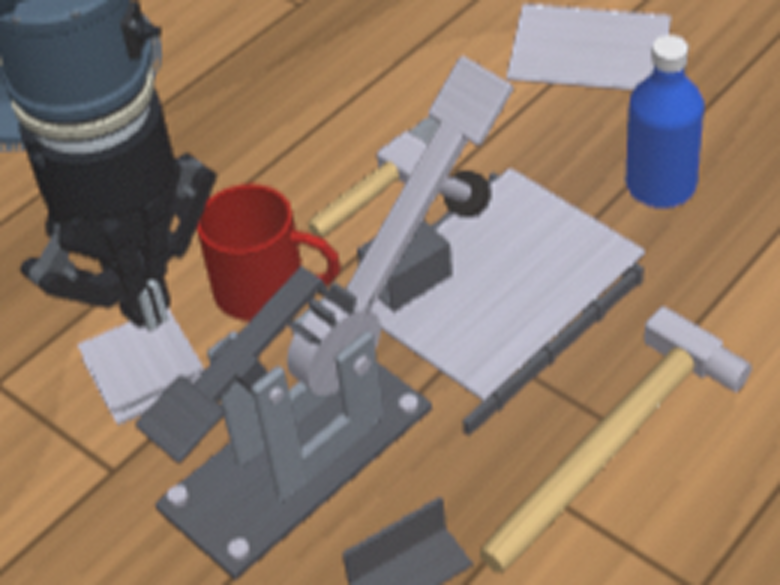

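The pawl is released: the tail centre is at z 0.1405 with a slope of about 0.29 rad, and the hook (crop ~310,285) is raised off the hub. Now the paddle.

Run:
```python
from h import *
p=robot.sense()['tcp_pos']
robot.move_straight(np.array(p)+Z*.08,vel=.2)
robot.goto(*tool(.72,.07))
robot.move_straight(tool(.75,.008)[0],vel=.08,attitude=tool(.75)[1],contact_N=6)
print(robot.sense()['t'],robot.sense()['wrist_force'])
for a in [.62,.5,.38,.26,.14,.05,-.03]:
    q,o=tool(a); hit=robot.move_straight(q,vel=.04,attitude=o,contact_N=14)
    s=robot.sense();F=np.array(s['wrist_force']);print(a,hit,round(s['t'],2),np.round(np.array(s['tcp_pos'])-q,4),F.round(1))
    if hit: break
```

```text
7.625 [ 0.02753098 -0.50889947  0.02545334]
0.62 False 8.64 [-0.0002  0.0006  0.    ] [-0.3 -0.4  0.8]
0.5 False 9.41 [-0.0004  0.0004 -0.0003] [-1.4  0.2  0.2]
0.38 False 10.18 [-0.0002  0.0003 -0.0002] [-0.7  0.9 -1.2]
0.26 False 10.94 [-0.0002  0.0002 -0.0001] [-0.   0.6 -0. ]
0.14 False 11.71 [-0.0002  0.0001 -0.0001] [ 0.  -1.2 -1.1]
0.05 False 12.32 [-0.0002  0.     -0.0001] [-0.3 -0.4 -0.6]
-0.03 True 12.68 [ 0.0005 -0.0011  0.0062] [-2.2 -1.1  7.1]
```

Run:
```python
from h import *
p=np.array(robot.sense()['tcp_pos'])
print(robot.move_straight(p-Z*.006,vel=.02,contact_N=15),robot.sense()['wrist_force'],robot.sense()['tcp_pos'])
robot.move_straight(p+Z*.16,vel=.15)
robot.goto([.42,-.35,.35],[np.pi,0,YAW-np.pi/2])
f=grab('top','t2');g=grab('scene','s2');print(robot.sense()['t'])
q=H+.205*D+Z*.1
for r in (.185,.195,.205,.215,.225):
    c=f['R']@(H+r*D+Z*.1)+f['t'];u,v=int(round(f['fx']*c[0]/c[2]+f['cx'])),int(round(f['fy']*c[1]/c[2]+f['cy']));print(r,u,v,px(f,u,v,1).round(4))
a=np.load('pics/t0.npz')
for u,v in [(275,205),(275,250),(458,234)]: print(px(f,u,v).round(4))
a=cv2.resize(f['image'][170:330,220:490],(800,474),interpolation=cv2.INTER_CUBIC)
b=cv2.resize(g['image'][150:345,90:350],(780,585),interpolation=cv2.INTER_CUBIC)
cv2.imwrite('pics/c2.png',a[:,:,::-1]);cv2.imwrite('pics/c3.png',b[:,:,::-1])
```

```text
True [-0.83710069 -0.26586561  6.0997066 ] [0.52314916 0.07696731 0.11108151]
15.85
0.185 300 220 [0.5349 0.0546 0.0983]
0.195 295 219 [0.5365 0.0653 0.1009]
0.205 290 219 [0.5365 0.0759 0.1004]
0.215 285 219 [0.5365 0.0865 0.0998]
0.225 280 218 [0.5384 0.0972 0.1006]
[0.5807 0.1094 0.0256]
[0.4768 0.1081 0.0252]
[ 0.5031 -0.263   0.1404]
```

View pics/c2.png

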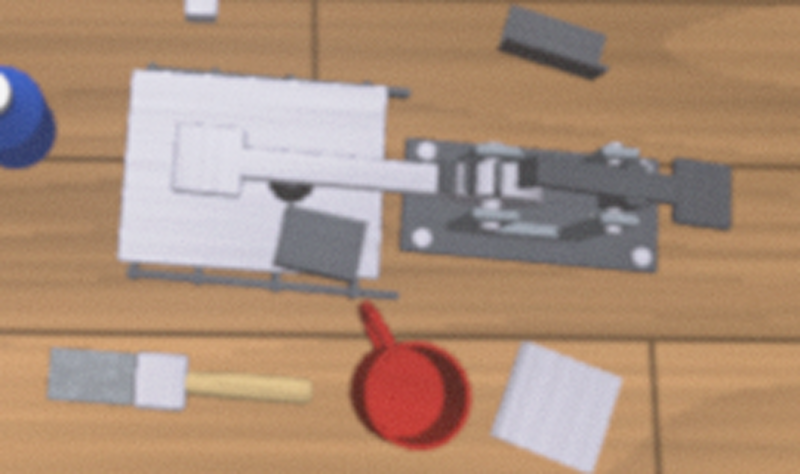

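View pics/c3.png

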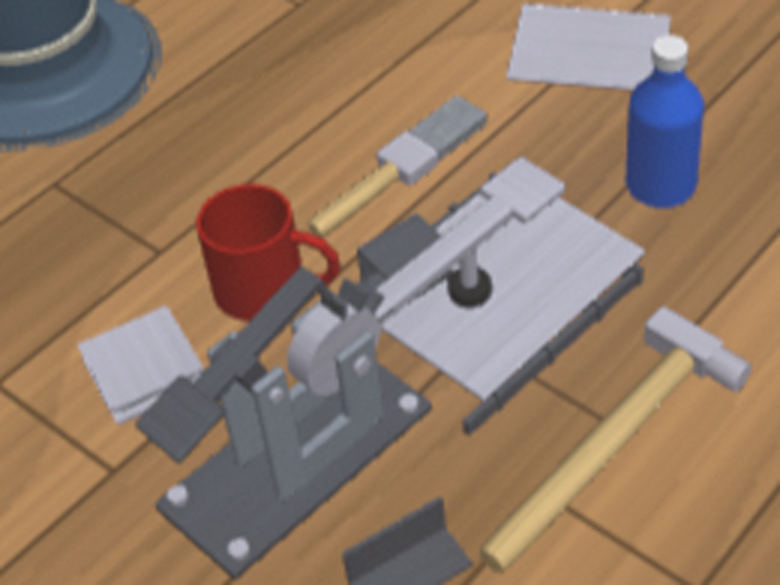

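The arm is level. The paddle (top crop 208,158) is at z 0.100 along its whole length, and the foot (scene crop 470,287) is on the plate. The pawl is still pressed, the plate and the other items haven't moved, and the robot is clear.

```bash
python3 -c "
from plant import robot
print(robot.close_job())"
```

```text
the job is handed in; nothing more can be done
None
```

The plate is clamped: I pressed the pawl tail fully down, pushed the arm home with its foot on the plate (paddle level at 100 mm), nothing else on the bench appears to have moved, and the job was handed in at about 16 s.

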